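Change the specimen in the curing jig

TASK

The tensile specimen under the pressure plate of the curing jig has cured, so change it for the fresh one: stand the ring weight and the pressure plate aside on the grey mat, lay the cured specimen in the empty saddle and the fresh specimen from the other saddle in the jig. Then put the plate back on its two guide posts and the ring weight back over its stem, flat on the plate. Leave the glass beaker and the wash bottle standing where they are.

Things in the scene. Friction and masses are not known exactly. Their poses are not given: they have to be found in the camera images.
- jig: Fixed curing jig, aluminium base 84 x 150 x 12 mm; origin: centre of its underside. Nest for one specimen along y: underside 22 mm above the origin, centred, 3 mm play, flared steel guides 43-70 mm from the middle, tops 36 mm; 10 mm of air beside an 8 mm anvil under the waist. Two 8 mm guide posts, conical tips 53 mm above the origin, at (x, y) = (20, 27) and (-20, -27) mm.
- press_plate: Loose steel plate 64 (x) x 74 (y) x 10 mm, 0.3 kg; grip it by its central upright stem, 14 mm thick, top 48 mm above the underside. Origin: centre of underside. 14 mm holes at (x, y) = (20, 27) and (-20, -27) mm go over the jig's posts (a half turn fits too). Start and end: on the specimen in the jig, underside 30 mm above the jig's origin, axes along the jig's.
- weight: Loose dark steel ring, outside 50 mm, bore 22 mm, 30 mm high, about 0.4 kg. Origin: centre of underside. Stands on the pressure plate with the stem through its bore, underside 10 mm above the plate's underside. Grip it across the outside, best along the jig's x axis, where the posts are clear of the fingers.
- specimen_cured: Loose black dog-bone tensile specimen, 19 x 115 x 8 mm, long side along y, waist in the middle 10 mm wide and 38 mm long, 0.04 kg. Origin: centre of underside. Starts in the jig's nest under the plate, about 20 mm of each end showing. Grip it across the waist.
- specimen_fresh: Loose black dog-bone tensile specimen just like the cured one, same axes and origin; it starts in a saddle.
- saddle_fresh: Low grey stand 44 x 144 mm, fixed, with the fresh specimen lying in it along y. Origin: centre of its underside. The specimen's underside rests 14 mm above the origin, centred, 3 mm play, between flared steel guides at both ends (tops 28 mm high); 8 mm of air under the waist for the fingertips.
- saddle_empty: The same stand, empty at the start: the cured specimen goes here, lying along its y axis as described for the other.
- mat: Plain grey rubber mat 84 (x) x 146 (y) x 3 mm fixed on the bench, the side area for weight and plate. Origin: centre of its underside. Plate at y = -34 mm and ring at y = +42 mm, for example, stand side by side on it.
- beaker: Empty glass beaker, 70 mm wide and 95 mm high, standing beside the work, left of the stirrer; origin in the middle of its foot. Leave it standing where it is.
- wash_bottle: White wash bottle with a red cap, 66 mm wide and 183 mm high, standing at the back between two instruments; origin under its middle. Leave it standing where it is.

How it is judged:
By the outcome, as a careful person would: the job done as asked, in the order asked, and still so for the second after the job is handed in, with the robot touching nothing.
It also fails if it takes over 120 s, if anything falls off the work surface, if the arm or the gripper's body presses on something with over 40 N, if the wrist force passes 120 N, or if a joint passes its speed limit or range.

ROBOT

A 7-joint arm with a two-finger parallel gripper is mounted at the origin on a cart in front of the work surface, level with it; the furniture and walls round the work are solid. World frame = base frame: x ahead of the robot, y to its left, z up, the work surface at z = 0. Lengths are in m, angles in rad, forces in N, time in s.
With the tool pointing down it reaches from about 0.4 to 0.85 m from the base axis. Payload 4.4 kg.
Tool frame: the origin (TCP) lies midway between the tips of the shut fingers; the grasp point (between the pads) lies 19 mm behind it; z points along the fingers, y is the line along which they close (so a half turn about z gives the same grasp; the last joint's range is limited). The gripper opens to 94 mm and grips with 3 to 60 N. Pads are 16 mm wide; open, the fingers measure 119 mm over their backs; the gripper's body (75 mm by 177 mm) begins 78 mm behind the grasp point.
Start: joints at [1.069, 0.628, 0.038, 1.517, -0.027, 0.996, -0.02], TCP at [0.274, -0.589, 0.205] pointing down, gripper open.
Joint ranges: [-3.06, 3.06], [-0.37, 2.12], [-1.25, 1.32], [0.18, 2.47], [-1.1, 4.24], [0.23, 1.98], [-2.94, 2.94]. Speed limits (rad/s): [2.57, 2.57, 3.14, 3.14, 3.14, 3.14, 3.14].

INTERFACE

Orientations are given as a unit quaternion [w, x, y, z].
In Python, from plant import arm gives the robot as it stands. The module is installed in compiled form; this text tells all that it offers.
- The arm moves only by the tool play_rows, never from a script. Its argument "motion" is one flat list of numbers, 7 for each row, row after row: the finger opening in m, from 0 to 0.094, then the shift along the tool's x, y, z in m, then the turn, a rotation vector about the tool's x, y, z in rad. A call has 1 to 20 rows; each row is the pose to reach, as a shift and turn from the pose commanded when the call began, along the tool's axes at that moment; what a row does not reach only later rows make up. A row lasts 1/10 s, in which the tool goes at most 50 mm and 8.59 degrees, less where a joint would pass 70% of its speed; a pose out of reach is approached as far as the arm can. A call with a gripper value outside its range is refused whole. The fingers move at their own pace and stop on an object; "squeeze" is the grip in N (left out, the last holds). Time passes only in rows, so rows that repeat a pose let the fingers close. It gives the time, the measured TCP pose, the force, the opening and the grip force at its end, in the units of the state.
- arm.state(): the state, without advancing time (a new reading comes with each control period).
- arm.grab_frame(name): name is "side" or "top" or "wrist"; returns a dict with "color" (420x560x3 uint8, red, green, blue), "fov_y" (degrees; the focal length in pixels is half the picture's height over the tangent of half this angle, whatever the lens; pixels are square), "cx", "cy" (the principal point, pixels), "rvec" (rotation vector, rad) and "tvec" (3), from world to camera coordinates, as OpenCV has them. Camera axes: x right, y down, z forward; pixel columns grow to the right and rows downward; lengths in m; the calibration is good to about 2 mm. The wrist camera is an equidistant fisheye: a pixel r from the principal point sees the ray r / f radians off the axis. A picture is of the moment at which its call begins. There is no depth.
- arm.job_done(): hands the job in; it is judged then, once.
The state is a dict: "t": time; "q": joint angles; "qvel": joint speeds; "effort": joint torques, N m; "position": TCP position; "tool_rot": TCP orientation; "wrist_force": force on the tool from outside, world axes, zero at the start; "ft_torque": the same for the moment, N m; "opening": opening from 0.0 (shut) to 1.0 (fully open); "finger_force": force on a finger pad.
Only numpy, scipy, OpenCV 4.12 (cv2) and the standard library are available. Lean on these libraries where they do the work, as an engineer would, in place of code of your own. Each camera call takes 0.05 s, during which the arm holds its last target. There are 200 camera calls.

## Working session

There is one attempt and no reset: what is moved stays moved. The work goes in short steps, Python scripts to look and compute and a tool call to move; the robot and the scene stay as the last step left them, time stands still between calls to the robot, and variables do not carry over. Pictures are saved under pics/ and viewed, at most 14 in all, crops included, and the job is handed in when it is done.

Besides the shell and the picture viewer there is one more tool, called after "Emit:" in YAML: its name, and indented under it one key for each argument. play_rows: Moves the arm, as the interface text tells. Its arguments: {"type":"object","properties":{"motion":{"type":"array","items":{"type":"number"}},"squeeze":{"type":"number"}},"required":["motion"]}

```bash
mkdir -p pics
cat > h.py <<'E'
import numpy as np, cv2
from plant import arm
from scipy.spatial.transform import Rotation as R
def grab(cam,fn):
    f=arm.grab_frame(cam); cv2.imwrite('pics/'+fn+'.png',f['color'][:,:,::-1]); np.save('pics/'+fn+'.npy',f,allow_pickle=True); return f
def load(fn): return np.load('pics/'+fn+'.npy',allow_pickle=True).item()
def ray(f,u,v,fish=False):
    h=f['color'].shape[0]; fl=h/2/np.tan(np.radians(f['fov_y'])/2)
    x,y=(u-f['cx'])/fl,(v-f['cy'])/fl
    if fish:
        r=np.hypot(x,y)+1e-12; d=np.array([np.sin(r)*x/r,np.sin(r)*y/r,np.cos(r)])
    else: d=np.array([x,y,1.])
    M=R.from_rotvec(np.ravel(f['rvec'])).as_matrix(); return -M.T@np.ravel(f['tvec']),M.T@d
def onz(f,u,v,z,fish=False):
    o,d=ray(f,u,v,fish); return o+d*(z-o[2])/d[2]
def proj(f,p,fish=False):
    h=f['color'].shape[0]; fl=h/2/np.tan(np.radians(f['fov_y'])/2)
    c=R.from_rotvec(np.ravel(f['rvec'])).apply(p)+np.ravel(f['tvec'])
    if fish:
        r=np.hypot(c[0],c[1]); th=np.arctan2(r,c[2]); return f['cx']+fl*th*c[0]/r, f['cy']+fl*th*c[1]/r
    return f['cx']+fl*c[0]/c[2], f['cy']+fl*c[1]/c[2]
def st():
    s=arm.state(); q=s['tool_rot']; print(s['t'],np.round(s['position'],4),'R\n',np.round(R.from_quat([q[1],q[2],q[3],q[0]]).as_matrix(),3),'F',np.round(s['wrist_force'],1),s['opening'],s['finger_force']); return s
E
python3 - <<'E'
from h import *
for c in('side','top','wrist'):
    f=grab(c,c+'0'); print(c,f['fov_y'],f['cx'],f['cy'],ray(f,280,210))
st()
E
```

```text
side 46.745476507674425 281.5008354533919 209.89927214957174 (array([-0.07735539, -0.44116043,  0.66745109]), array([ 0.67491417,  0.33930214, -0.65526674]))
top 50.80883152364696 282.89565340264585 204.35543165524632 (array([ 0.37537138, -0.09704267,  1.12361328]), array([ 0.13236429, -0.02583958, -0.99096814]))
wrist 65.70646984690485 282.6114494087505 207.20669026244 (array([ 0.34772319, -0.55437976,  0.38441772]), array([-0.26750751, -0.11398091, -0.95686277]))
0.15 [ 0.2742 -0.5888  0.2048] R
 [[ 0.907  0.422 -0.001]
 [ 0.422 -0.907  0.001]
 [ 0.    -0.001 -1.   ]] F [ 0.  -0.1 -0.5] 1.0037182330174095 0.0
```

View pics/top0.png

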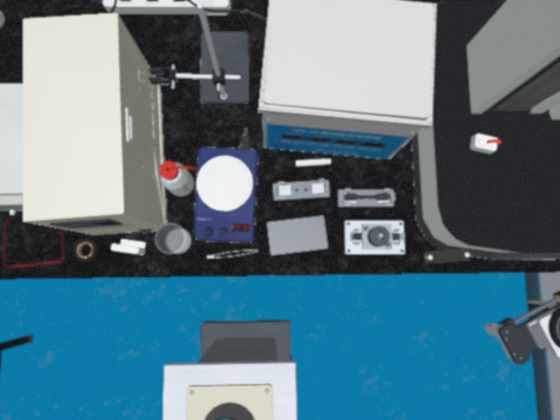

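View pics/side0.png

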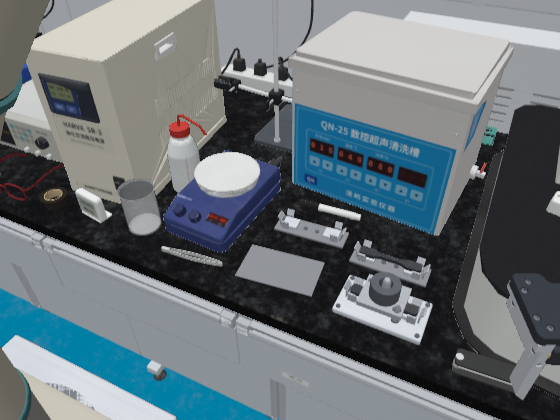

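Run:
```python
from h import *
f=load('top0'); a=f['color'][150:265,258:418,::-1]
cv2.imwrite('pics/c1.png',cv2.resize(a,None,fx=5,fy=5,interpolation=cv2.INTER_CUBIC))
for n,u,v,z in [('jig',375,237,.012),('mat',297,235,.003),('se',301,189,.014),('sf',367,197,.014),('clL',264,150,0),('clR',388,158,0),('clTopL',262,108,.2),('clTopR',428,122,.2),('beak',173,240,.09),('sink',420,200,0)]: print(n,np.round(onz(f,u,v,z),3))
```

```text
jig [ 0.453 -0.366  0.012]
mat [ 0.461 -0.169  0.003]
se [ 0.577 -0.18   0.014]
sf [ 0.555 -0.349  0.014]
clL [ 0.684 -0.086  0.   ]
clR [ 0.661 -0.412  0.   ]
clTopL [ 0.723 -0.084  0.2  ]
clTopR [ 0.691 -0.448  0.2  ]
beak [0.445 0.125 0.09 ]
sink [ 0.549 -0.491  0.   ]
```

View pics/c1.png

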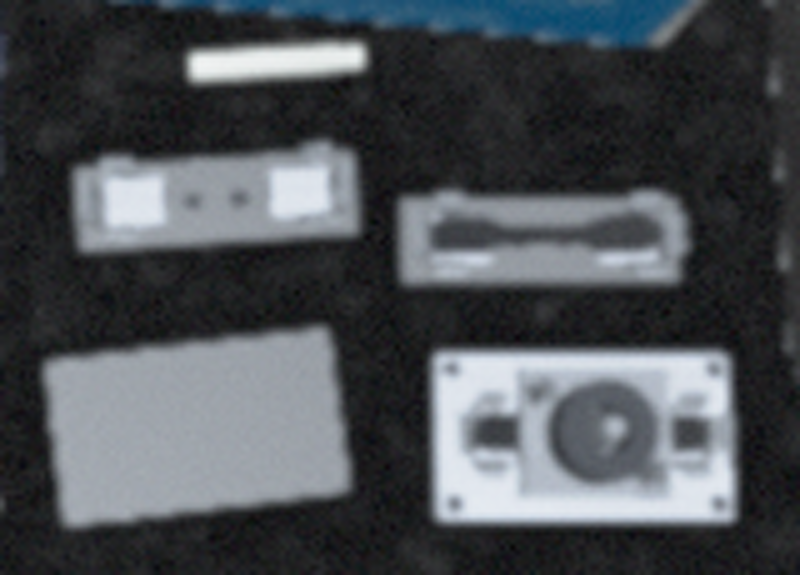

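```bash
cat > m.py <<'E'
from h import *
def quad(name,f,pts,z,fish=False):
    P=np.array([onz(f,u,v,z,fish)[:2] for u,v in pts]) # TL TR BR BL in image up=+x
    yv=(P[0]-P[1]+P[3]-P[2])/2; xv=(P[0]-P[3]+P[1]-P[2])/2
    print(name,'c',np.round(P.mean(0),4),'size',np.round([np.linalg.norm(xv),np.linalg.norm(yv)],4),'yaw y,x',np.round(np.degrees([np.arctan2(-yv[0],yv[1]),np.arctan2(xv[1],xv[0])]),2))
E
python3 - <<'E'
from m import *
f=load('top0'); c=lambda L:[(258+(x+.5)/5-.5,150+(y+.5)/5-.5) for x,y in L]
quad('jig',f,c([(432,352),(733,350),(738,523),(432,523)]),.012)
quad('plate',f,c([(520,372),(666,374),(668,495),(520,493)]),.04)
quad('ring',f,c([(550,378),(658,378),(658,486),(550,486)]),.07)
quad('sf',f,c([(398,197),(682,195),(680,286),(398,288)]),.006)
quad('se',f,c([(75,167),(357,150),(360,236),(80,250)]),.006)
quad('mat',f,c([(45,358),(328,327),(352,492),(65,527)]),.003)
quad('spec',f,c([(432,217),(660,217),(660,249),(432,249)]),.022)
E
```

```text
jig c [ 0.4534 -0.3644] size [0.0871 0.1547] yaw y,x [-0.34 -1.56]
plate c [ 0.453  -0.3624] size [0.0598 0.0731] yaw y,x [-1.3  -1.96]
ring c [ 0.4515 -0.3602] size [0.0519 0.0522] yaw y,x [-0.53 -2.47]
sf c [ 0.5545 -0.347 ] size [0.0475 0.1468] yaw y,x [ 0.03 -2.86]
se c [ 0.5769 -0.1815] size [0.0442 0.1451] yaw y,x [2.86 1.65]
mat c [ 0.4614 -0.1692] size [0.0855 0.1461] yaw y,x [6.07 6.6 ]
spec c [ 0.5563 -0.3469] size [0.0165 0.1166] yaw y,x [-0.37 -2.25]
```

```bash
cat >> h.py <<'E'
def to(x,y,z,yaw):
    s=arm.state(); q=s['tool_rot']; A=R.from_quat([q[1],q[2],q[3],q[0]])
    c,n=np.cos(np.radians(yaw)),np.sin(np.radians(yaw))
    T=R.from_matrix(np.array([[-n,c,0],[c,n,0],[0,0,-1.]]))
    d=np.array([x,y,z])-s['position']
    print('shift',np.round(A.inv().apply(d),4),'turn',np.round((A.inv()*T).as_rotvec(),4))
E
python3 -c "
from h import *
to(.453,-.36,.25,-.7)"
```

```text
shift [ 0.2587 -0.132  -0.045 ] turn [-1.3000e-03 -8.0000e-04 -1.1228e+00]
```

Emit:
play_rows:
  motion: [0.094, 0.2587, -0.132, -0.045, -0.0013, -0.0008, -1.1228, 0.094, 0.2587, -0.132, -0.045, -0.0013, -0.0008, -1.1228, 0.094, 0.2587, -0.132, -0.045, -0.0013, -0.0008, -1.1228, 0.094, 0.2587, -0.132, -0.045, -0.0013, -0.0008, -1.1228, 0.094, 0.2587, -0.132, -0.045, -0.0013, -0.0008, -1.1228, 0.094, 0.2587, -0.132, -0.045, -0.0013, -0.0008, -1.1228, 0.094, 0.2587, -0.132, -0.045, -0.0013, -0.0008, -1.1228, 0.094, 0.2587, -0.132, -0.045, -0.0013, -0.0008, -1.1228, 0.094, 0.2587, -0.132, -0.045, -0.0013, -0.0008, -1.1228, 0.094, 0.2587, -0.132, -0.045, -0.0013, -0.0008, -1.1228, 0.094, 0.2587, -0.132, -0.045, -0.0013, -0.0008, -1.1228]

```text
t: 1.25
position: [0.4529, -0.3607, 0.2503]
tool_rot: [0.001, 0.712, 0.702, -0.0]
wrist_force: [-1.0, -0.3, 0.1]
opening: 1.0
finger_force: 0.0
```

Run:
```python
from h import *
f=grab('wrist','w1'); print(ray(f,280,210,True)); st()
cv2.imwrite('pics/w1b.png',cv2.resize(f['color'][:,:,::-1],(800,600),interpolation=cv2.INTER_CUBIC))
```

```text
(array([ 0.45279559, -0.27830605,  0.42995709]), array([-0.0123428 , -0.29093071, -0.95666451]))
1.3 [ 0.4529 -0.3607  0.2504] R
 [[ 0.014  1.     0.   ]
 [ 1.    -0.014 -0.001]
 [-0.001  0.    -1.   ]] F [ 0.2 -0.4  1. ] 0.9986515163543935 0.0
```

View pics/w1b.png

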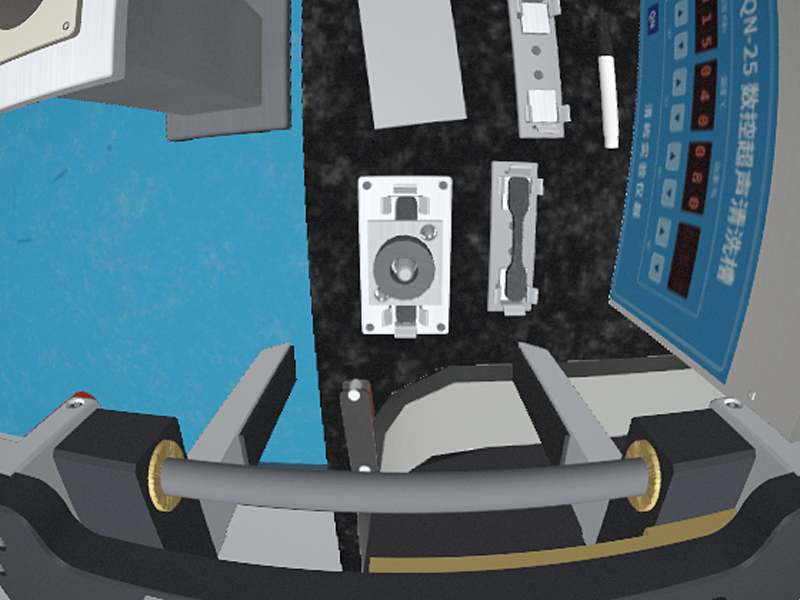

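Run:
```python
import m; from m import *
f=load('w1'); c=lambda L:[((x+.5)*.7-.5,(y+.5)*.7-.5) for x,y in L]
q=lambda n,L,z:quad(n,f,c(L),z,True)
q('jig',[(452,177),(450,336),(358,331),(359,177)],.012)
q('plate',[(442,220),(440,305),(367,303),(367,220)],.04)
q('ring',[(435,236),(435,300),(373,300),(373,236)],.07)
q('stem',[(418,253),(418,285),(390,285),(390,253)],.078)
q('sf',[(538,163),(533,313),(488,310),(491,161)],.006)
q('spec',[(530,177),(527,303),(506,303),(507,177)],.022)
for n,u,v in [('matR',466,118),('matL',376,129)]: print(n,onz(f,(u+.5)*.7-.5,(v+.5)*.7-.5,.003,True))
for v in (160,300): print('cl bottom',onz(f,632*.7 if v==160 else 608*.7,v*.7,0,True))
```

```text
jig c [ 0.4522 -0.3648] size [0.086  0.1486] yaw y,x [-1.25 -2.47]
plate c [ 0.4515 -0.3633] size [0.0638 0.0742] yaw y,x [-1.41 -1.58]
ring c [ 0.4516 -0.3614] size [0.0494 0.0524] yaw y,x [-0.76 -0.76]
stem c [ 0.4516 -0.3601] size [0.0218 0.0256] yaw y,x [-0.76 -0.76]
sf c [ 0.5547 -0.3483] size [0.0453 0.144 ] yaw y,x [ 0.41 -2.76]
spec c [ 0.5553 -0.3482] size [0.0208 0.1169] yaw y,x [1.23 0.39]
matR [ 0.50938278 -0.23660491  0.003     ]
matL [ 0.42779168 -0.24647968  0.003     ]
cl bottom [ 0.67865262 -0.26774706  0.        ]
cl bottom [ 0.66223748 -0.41217342  0.        ]
```

```bash
python3 -c "
from h import *
to(.452,-.362,.044,-1.4)"
```

```text
shift [-0.0011 -0.001   0.2064] turn [0.0004 0.0013 0.0105]
```

Emit:
play_rows:
  motion: [0.094, -0.001, -0.001, 0.04, 0, 0.001, 0.0105, 0.094, -0.001, -0.001, 0.08, 0, 0.001, 0.0105, 0.094, -0.001, -0.001, 0.12, 0, 0.001, 0.0105, 0.094, -0.001, -0.001, 0.15, 0, 0.001, 0.0105, 0.094, -0.001, -0.001, 0.17, 0, 0.001, 0.0105, 0.094, -0.001, -0.001, 0.185, 0, 0.001, 0.0105, 0.094, -0.001, -0.001, 0.195, 0, 0.001, 0.0105, 0.094, -0.001, -0.001, 0.202, 0, 0.001, 0.0105, 0.094, -0.001, -0.001, 0.206, 0, 0.001, 0.0105, 0.094, -0.001, -0.001, 0.206, 0, 0.001, 0.0105, 0.048, -0.001, -0.001, 0.206, 0, 0.001, 0.0105, 0.048, -0.001, -0.001, 0.206, 0, 0.001, 0.0105, 0.045, -0.001, -0.001, 0.206, 0, 0.001, 0.0105, 0.045, -0.001, -0.001, 0.206, 0, 0.001, 0.0105, 0.045, -0.001, -0.001, 0.206, 0, 0.001, 0.0105, 0.045, -0.001, -0.001, 0.206, 0, 0.001, 0.0105, 0.045, -0.001, -0.001, 0.206, 0, 0.001, 0.0105]
  squeeze: 20

```text
t: 3.0
position: [0.4526, -0.3617, 0.0446]
tool_rot: [0.001, 0.715, 0.699, 0.0]
wrist_force: [1.0, 1.4, 0.7]
opening: 0.536
finger_force: 20.0
```

Emit:
play_rows:
  motion: [0.045, 0, 0, -0.004, 0, 0, 0, 0.045, 0, 0, -0.015, 0, 0, 0, 0.045, 0, 0, -0.035, 0, 0, 0, 0.045, 0, 0, -0.06, 0, 0, 0, 0.045, 0, 0, -0.085, 0, 0, 0, 0.045, 0, 0, -0.09, 0, 0, 0, 0.045, 0, 0, -0.09, 0, 0, 0]
  squeeze: 40

```text
t: 3.7
position: [0.4525, -0.3619, 0.1353]
tool_rot: [0.001, 0.715, 0.699, 0.0]
wrist_force: [0.6, 0.5, -5.7]
opening: 0.533
finger_force: 40.0
```

```bash
python3 -c "
from h import *
st();to(.457,-.1275,.0085,6.2)"
```

```text
3.7 [ 0.4525 -0.3619  0.1353] R
 [[ 0.023  1.     0.002]
 [ 1.    -0.023 -0.001]
 [-0.001  0.002 -1.   ]] F [ 0.6  0.5 -5.7] 0.5325924787750737 39.99410703778267
shift [ 0.2346 -0.0011  0.1265] turn [ 0.0018  0.0014 -0.1311]
```

Emit:
play_rows:
  motion: [0.045, 0.03, 0, 0, 0, 0, -0.03, 0.045, 0.08, 0, 0, 0, 0, -0.06, 0.045, 0.13, 0, 0, 0, 0, -0.1, 0.045, 0.18, -0.001, 0, 0.002, 0.001, -0.131, 0.045, 0.22, -0.001, 0.02, 0.002, 0.001, -0.131, 0.045, 0.2345, -0.001, 0.05, 0.002, 0.001, -0.131, 0.045, 0.2345, -0.001, 0.08, 0.002, 0.001, -0.131, 0.045, 0.2345, -0.001, 0.105, 0.002, 0.001, -0.131, 0.045, 0.2345, -0.001, 0.117, 0.002, 0.001, -0.131, 0.045, 0.2345, -0.001, 0.123, 0.002, 0.001, -0.131, 0.045, 0.2345, -0.001, 0.126, 0.002, 0.001, -0.131, 0.045, 0.2345, -0.001, 0.127, 0.002, 0.001, -0.131, 0.045, 0.2345, -0.001, 0.127, 0.002, 0.001, -0.131]

```text
t: 5.0
position: [0.4573, -0.1275, 0.0081]
tool_rot: [-0.0, 0.668, 0.744, 0.0]
wrist_force: [-0.8, 0.7, -3.4]
opening: 0.533
finger_force: 40.0
```

Emit:
play_rows:
  motion: [0.045, 0, 0, 0.001, 0, 0, 0, 0.06, 0, 0, 0.001, 0, 0, 0, 0.075, 0, 0, 0.001, 0, 0, 0, 0.09, 0, 0, 0.001, 0, 0, 0, 0.09, 0, 0, 0.001, 0, 0, 0, 0.09, 0, 0, 0.001, 0, 0, 0, 0.09, 0, 0, -0.01, 0, 0, 0, 0.09, 0, 0, -0.03, 0, 0, 0, 0.09, 0, 0, -0.06, 0, 0, 0, 0.09, 0, 0, -0.1, 0, 0, 0, 0.09, 0, 0, -0.13, 0, 0, 0, 0.09, 0, 0, -0.13, 0, 0, 0]

```text
t: 6.2
position: [0.4596, -0.1278, 0.1416]
tool_rot: [0.003, 0.668, 0.744, 0.002]
wrist_force: [0.0, -0.0, -0.5]
opening: 0.96
finger_force: 0.0
```

```bash
python3 -c "
from h import *
st();to(.452,-.3645,.15,-1.4)
f=grab('top','t2')
cv2.imwrite('pics/t2c.png',cv2.resize(f['color'][150:265,258:418,::-1],None,fx=5,fy=5,interpolation=cv2.INTER_CUBIC))"
```

```text
6.2 [ 0.4596 -0.1278  0.1416] R
 [[-0.108  0.994  0.006]
 [ 0.994  0.108 -0.001]
 [-0.002  0.006 -1.   ]] F [ 0.  -0.  -0.5] 0.9604483554897046 0.0
shift [-0.2345 -0.033  -0.0081] turn [0.0064 0.0017 0.1324]
```

Emit:
play_rows:
  motion: [0.09, -0.05, -0.008, -0.008, 0.006, 0.001, 0.04, 0.09, -0.1, -0.015, -0.008, 0.006, 0.001, 0.08, 0.06, -0.15, -0.022, -0.008, 0.006, 0.001, 0.132, 0.06, -0.2, -0.03, -0.008, 0.006, 0.001, 0.132, 0.06, -0.2345, -0.033, -0.008, 0.006, 0.001, 0.132, 0.06, -0.2345, -0.033, -0.008, 0.006, 0.001, 0.132, 0.06, -0.2345, -0.033, -0.008, 0.006, 0.001, 0.132, 0.06, -0.2345, -0.033, -0.008, 0.006, 0.001, 0.132]

```text
t: 7.05
position: [0.4493, -0.3617, 0.1445]
tool_rot: [-0.004, 0.715, 0.699, -0.002]
wrist_force: [0.1, 0.4, -0.2]
opening: 0.638
finger_force: 0.0
```

Run:
```python
from h import *
st(); f=grab('wrist','w2')
cv2.imwrite('pics/w2b.png',cv2.resize(f['color'][50:350,130:530,::-1],(800,600),interpolation=cv2.INTER_CUBIC))
```

```text
7.05 [ 0.4493 -0.3617  0.1445] R
 [[ 0.022  1.    -0.009]
 [ 1.    -0.022  0.004]
 [ 0.003 -0.009 -1.   ]] F [ 0.1  0.4 -0.2] 0.6382496057202534 0.0
```

View pics/w2b.png

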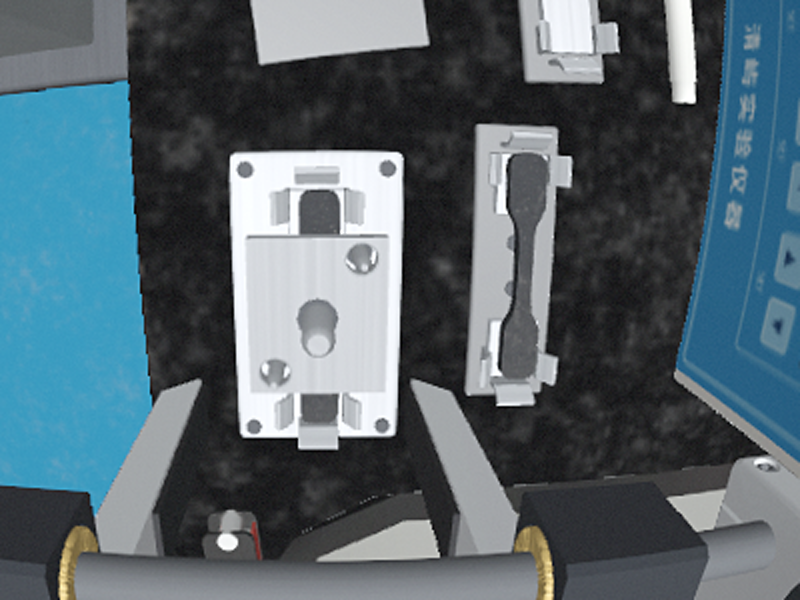

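Run:
```python
from m import *
f=load('w2'); c=lambda L:[(130+(x+.5)*.5-.5,50+(y+.5)*.5-.5) for x,y in L]
q=lambda n,L,z:quad(n,f,c(L),z,True)
q('jig',[(403,153),(397,438),(238,437),(230,153)],.012)
q('plate',[(386,235),(385,391),(249,394),(246,238)],.04)
q('stemtop',[(331,330),(331,356),(306,356),(306,330)],.078)
q('spec',[(550,153),(537,380),(500,378),(509,153)],.022)
q('sf',[(558,128),(549,396),(466,394),(476,125)],.006)
to(.452,-.3635,.060,-1.4)
```

```text
jig c [ 0.4525 -0.3649] size [0.0842 0.1494] yaw y,x [-0.71 -1.23]
plate c [ 0.4519 -0.3638] size [0.0634 0.0747] yaw y,x [-0.57  0.29]
stemtop c [ 0.4525 -0.3635] size [0.01  0.011] yaw y,x [-0.83 -1.03]
spec c [ 0.5558 -0.3468] size [0.0209 0.1151] yaw y,x [ 0.49 -1.62]
sf c [ 0.5554 -0.3484] size [0.0463 0.1438] yaw y,x [ 0.99 -1.89]
shift [-0.002   0.0032  0.0847] turn [-0.0084 -0.003   0.0034]
```

Emit:
play_rows:
  motion: [0.06, 0, 0, 0, 0, 0, 0, 0.06, 0, 0, 0, 0, 0, 0, 0.06, 0, 0, 0, 0, 0, 0]

```text
t: 7.4
position: [0.4497, -0.3634, 0.1454]
tool_rot: [-0.003, 0.715, 0.699, -0.002]
wrist_force: [-0.1, -0.4, 0.5]
opening: 0.637
finger_force: 0.0
```

```bash
python3 -c "
from h import *
st();to(.4522,-.3638,.047,-1)"
```

```text
7.4 [ 0.4497 -0.3634  0.1454] R
 [[ 0.023  1.    -0.007]
 [ 1.    -0.023  0.001]
 [ 0.001 -0.007 -1.   ]] F [-0.1 -0.4  0.5] 0.6365065259825265 0.0
shift [-0.0005  0.0033  0.0984] turn [-0.0073 -0.0011 -0.0052]
```

Emit:
play_rows:
  motion: [0.06, 0, 0.003, 0.03, -0.007, -0.001, -0.005, 0.06, -0.0005, 0.003, 0.06, -0.007, -0.001, -0.005, 0.06, -0.0005, 0.003, 0.08, -0.007, -0.001, -0.005, 0.06, -0.0005, 0.003, 0.092, -0.007, -0.001, -0.005, 0.06, -0.0005, 0.003, 0.097, -0.007, -0.001, -0.005, 0.06, -0.0005, 0.003, 0.098, -0.007, -0.001, -0.005, 0.03, -0.0005, 0.003, 0.098, -0.007, -0.001, -0.005, 0.02, -0.0005, 0.003, 0.098, -0.007, -0.001, -0.005, 0.01, -0.0005, 0.003, 0.098, -0.007, -0.001, -0.005, 0.01, -0.0005, 0.003, 0.098, -0.007, -0.001, -0.005, 0.01, -0.0005, 0.003, 0.098, -0.007, -0.001, -0.005, 0.01, -0.0005, 0.003, 0.098, -0.007, -0.001, -0.005]
  squeeze: 20

```text
t: 8.6
position: [0.4519, -0.3645, 0.0474]
tool_rot: [0.0, 0.714, 0.7, 0.0]
wrist_force: [0.9, -0.1, 1.6]
opening: 0.161
finger_force: 0.6
```

Emit:
play_rows:
  motion: [0.005, 0, 0, 0, 0, 0, 0, 0.005, 0, 0, 0, 0, 0, 0, 0.005, 0, 0, 0, 0, 0, 0, 0.005, 0, 0, -0.003, 0, 0, 0, 0.005, 0, 0, -0.01, 0, 0, 0, 0.005, 0, 0, -0.02, 0, 0, 0, 0.005, 0, 0, -0.035, 0, 0, 0, 0.005, 0, 0, -0.06, 0, 0, 0, 0.005, 0, 0, -0.085, 0, 0, 0, 0.005, 0, 0, -0.085, 0, 0, 0, 0.005, 0, 0, -0.085, 0, 0, 0, 0.005, 0, 0, -0.085, 0, 0, 0]
  squeeze: 45

```text
t: 9.8
position: [0.4506, -0.3639, 0.1312]
tool_rot: [-0.001, 0.714, 0.7, -0.0]
wrist_force: [0.6, 0.6, -3.7]
opening: 0.138
finger_force: 45.0
```

Run:
```python
from h import *
st();to(.465,-.203,.0215,6.2); f=grab('wrist','w3'); g=grab('side','s3')
a=cv2.resize(f['color'][50:350,130:530,::-1],(800,600)); b=cv2.resize(g['color'][170:350,330:490,::-1],(533,600))
cv2.imwrite('pics/w3b.png',cv2.resize(np.hstack([a,b]),(800,360),interpolation=cv2.INTER_AREA))
```

```text
9.8 [ 0.4506 -0.3639  0.1312] R
 [[ 0.019  1.    -0.003]
 [ 1.    -0.019  0.002]
 [ 0.001 -0.003 -1.   ]] F [ 0.6  0.6 -3.7] 0.13787494204475118 44.96325404732488
shift [0.1609 0.0116 0.1099] turn [-0.0025 -0.0017 -0.127 ]
```

View pics/w3b.png

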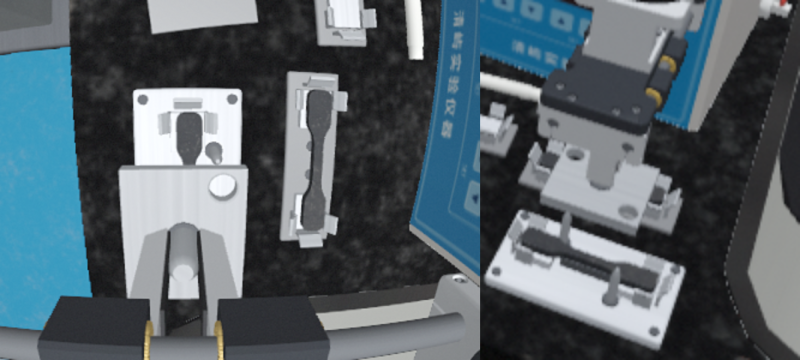

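Emit:
play_rows:
  motion: [0.005, 0.03, 0.002, 0, 0, 0, -0.03, 0.005, 0.07, 0.005, 0, 0, 0, -0.06, 0.005, 0.11, 0.008, 0, -0.001, 0, -0.1, 0.005, 0.145, 0.011, 0.01, -0.002, -0.001, -0.127, 0.005, 0.161, 0.0116, 0.03, -0.002, -0.001, -0.127, 0.005, 0.161, 0.0116, 0.06, -0.002, -0.001, -0.127, 0.005, 0.161, 0.0116, 0.085, -0.002, -0.001, -0.127, 0.005, 0.161, 0.0116, 0.1, -0.002, -0.001, -0.127, 0.005, 0.161, 0.0116, 0.106, -0.002, -0.001, -0.127, 0.005, 0.161, 0.0116, 0.109, -0.002, -0.001, -0.127, 0.005, 0.161, 0.0116, 0.1105, -0.002, -0.001, -0.127, 0.005, 0.161, 0.0116, 0.1105, -0.002, -0.001, -0.127, 0.005, 0.161, 0.0116, 0.1105, -0.002, -0.001, -0.127]

```text
t: 11.2
position: [0.4668, -0.2039, 0.0224]
tool_rot: [0.001, 0.668, 0.744, 0.001]
wrist_force: [-0.7, 0.7, -2.9]
opening: 0.138
finger_force: 45.0
```

Lower until contact, then release.

Emit:
play_rows:
  motion: [0.005, 0, 0, 0.001, 0, 0, 0, 0.005, 0, 0, 0.002, 0, 0, 0, 0.005, 0, 0, 0.002, 0, 0, 0]

```text
t: 11.5
position: [0.4669, -0.2039, 0.0206]
tool_rot: [0.002, 0.668, 0.744, 0.0]
wrist_force: [0.9, 0.7, 3.4]
opening: 0.136
finger_force: 45.0
```

Emit:
play_rows:
  motion: [0.02, 0, 0, 0, 0, 0, 0, 0.04, 0, 0, 0, 0, 0, 0, 0.05, 0, 0, 0, 0, 0, 0, 0.05, 0, 0, 0, 0, 0, 0, 0.05, 0, 0, -0.01, 0, 0, 0, 0.05, 0, 0, -0.04, 0, 0, 0, 0.05, 0, 0, -0.08, 0, 0, 0, 0.05, 0, 0, -0.12, 0, 0, 0, 0.05, 0, 0, -0.15, 0, 0, 0, 0.05, 0, 0, -0.15, 0, 0, 0, 0.05, 0, 0, -0.15, 0, 0, 0, 0.05, 0, 0, -0.15, 0, 0, 0]

```text
t: 12.7
position: [0.465, -0.2033, 0.169]
tool_rot: [-0.0, 0.668, 0.744, -0.0]
wrist_force: [0.1, -0.1, 0.4]
opening: 0.528
finger_force: 0.0
```

```bash
python3 -c "
from h import *
st();to(.452,-.365,.14,-1)"
```

```text
12.7 [ 0.465  -0.2033  0.169 ] R
 [[-0.108  0.994 -0.   ]
 [ 0.994  0.108 -0.   ]
 [-0.    -0.    -1.   ]] F [ 0.1 -0.1  0.4] 0.5277542142416014 0.0
shift [-0.1593 -0.0304  0.029 ] turn [-3.000e-04  1.000e-04  1.256e-01]
```

Emit:
play_rows:
  motion: [0.05, -0.05, -0.01, 0, 0, 0, 0.06, 0.05, -0.1, -0.02, 0, 0, 0, 0.1256, 0.05, -0.14, -0.03, 0.015, 0, 0, 0.1256, 0.05, -0.1593, -0.0304, 0.029, 0, 0, 0.1256, 0.05, -0.1593, -0.0304, 0.029, 0, 0, 0.1256, 0.05, -0.1593, -0.0304, 0.029, 0, 0, 0.1256, 0.05, -0.1593, -0.0304, 0.029, 0, 0, 0.1256]

```text
t: 13.4
position: [0.4536, -0.363, 0.1407]
tool_rot: [0.0, 0.712, 0.702, 0.001]
wrist_force: [0.4, -0.3, 0.1]
opening: 0.533
finger_force: 0.0
```

Run:
```python
from h import *
st(); f=grab('wrist','w4')
cv2.imwrite('pics/w4b.png',cv2.resize(f['color'][50:350,130:530,::-1],(800,600),interpolation=cv2.INTER_CUBIC))
```

```text
13.4 [ 0.4536 -0.363   0.1407] R
 [[ 0.015  1.     0.001]
 [ 1.    -0.015  0.001]
 [ 0.001  0.001 -1.   ]] F [ 0.4 -0.3  0.1] 0.5329404381147461 0.0
```

View pics/w4b.png

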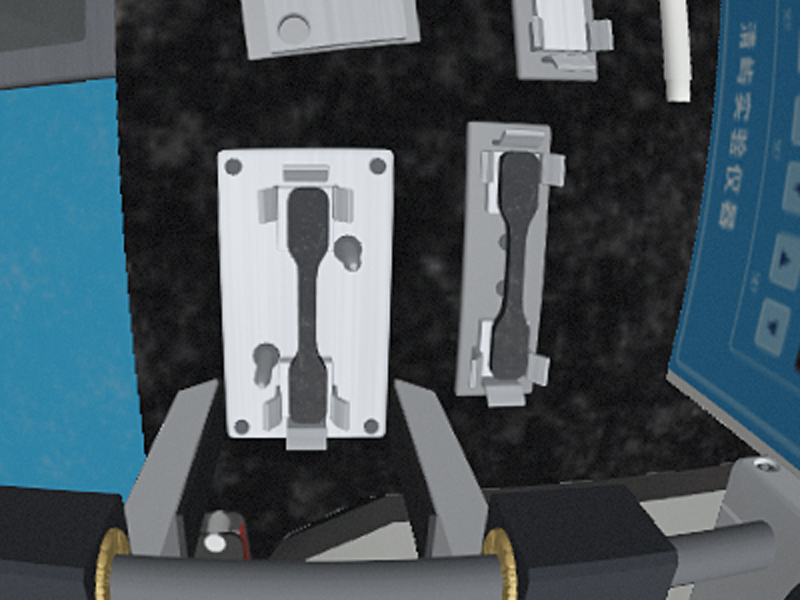

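Run:
```python
from m import *
f=load('w4'); c=lambda L:[(130+(x+.5)*.5-.5,50+(y+.5)*.5-.5) for x,y in L]
q=lambda n,L,z:quad(n,f,c(L),z,True)
q('jig',[(393,150),(389,438),(229,437),(218,150)],.012)
q('cured',[(328,188),(326,423),(289,423),(287,188)],.030)
q('fresh',[(540,153),(528,378),(490,378),(499,153)],.022)
q('sf',[(550,126),(541,397),(456,394),(467,122)],.006)
to(.4525,-.3645,.015,-1)
```

```text
jig c [ 0.4533 -0.3648] size [0.084  0.1492] yaw y,x [-0.06 -1.02]
cured c [ 0.4533 -0.3644] size [0.0183 0.1146] yaw y,x [-0.74 -0.79]
fresh c [ 0.5551 -0.3469] size [0.0208 0.1132] yaw y,x [0.85 0.12]
sf c [ 0.5554 -0.3483] size [0.0465 0.1438] yaw y,x [ 1.16 -2.31]
shift [-0.0013 -0.0015  0.1261] turn [ 0.0019 -0.0003  0.0029]
```

Emit:
play_rows:
  motion: [0.035, -0.001, -0.001, 0.03, 0.002, 0, 0, 0.035, -0.001, -0.001, 0.06, 0.002, 0, 0, 0.035, -0.001, -0.001, 0.09, 0.002, 0, 0, 0.035, -0.001, -0.001, 0.11, 0.002, 0, 0, 0.035, -0.001, -0.001, 0.12, 0.002, 0, 0, 0.035, -0.001, -0.001, 0.125, 0.002, 0, 0, 0.035, -0.001, -0.001, 0.125, 0.002, 0, 0, 0.02, -0.001, -0.001, 0.125, 0.002, 0, 0, 0.012, -0.001, -0.001, 0.125, 0.002, 0, 0, 0.004, -0.001, -0.001, 0.125, 0.002, 0, 0, 0.004, -0.001, -0.001, 0.125, 0.002, 0, 0, 0.004, -0.001, -0.001, 0.125, 0.002, 0, 0, 0.004, -0.001, -0.001, 0.125, 0.002, 0, 0, 0.004, -0.001, -0.001, 0.125, 0.002, 0, 0]
  squeeze: 12

```text
t: 14.85
position: [0.4536, -0.3666, 0.0165]
tool_rot: [0.001, 0.713, 0.701, 0.0]
wrist_force: [2.8, -0.1, 4.0]
opening: 0.089
finger_force: 12.0
```

Emit:
play_rows:
  motion: [0.004, 0, 0, -0.005, 0, 0, 0, 0.004, 0, 0, -0.015, 0, 0, 0, 0.004, 0, 0, -0.03, 0, 0, 0, 0.004, 0, 0, -0.05, 0, 0, 0, 0.004, 0, 0, -0.08, 0, 0, 0, 0.004, 0, 0, -0.11, 0, 0, 0, 0.004, 0, 0, -0.12, 0, 0, 0, 0.004, 0, 0, -0.12, 0, 0, 0, 0.004, 0, 0, -0.12, 0, 0, 0]

```text
t: 15.75
position: [0.4512, -0.366, 0.1352]
tool_rot: [-0.001, 0.713, 0.701, -0.001]
wrist_force: [-0.2, -0.1, -0.6]
opening: 0.084
finger_force: 12.0
```

```bash
python3 -c "
from h import *
st();to(.565,-.182,.13,2.8)"
```

```text
15.75 [ 0.4512 -0.366   0.1352] R
 [[ 0.018  1.    -0.002]
 [ 1.    -0.018  0.   ]
 [ 0.    -0.002 -1.   ]] F [-0.2 -0.1 -0.6] 0.08430907292976274 11.962966975244994
shift [0.1859 0.1106 0.005 ] turn [-0.0022 -0.0001 -0.0666]
```

Emit:
play_rows:
  motion: [0.004, 0.03, 0.015, 0, 0, 0, -0.02, 0.004, 0.07, 0.04, 0, 0, 0, -0.04, 0.004, 0.11, 0.07, 0, 0, 0, -0.066, 0.004, 0.15, 0.095, 0, -0.002, 0, -0.066, 0.004, 0.18, 0.108, 0.005, -0.002, 0, -0.066, 0.004, 0.186, 0.1106, 0.005, -0.002, 0, -0.066, 0.004, 0.186, 0.1106, 0.005, -0.002, 0, -0.066, 0.004, 0.186, 0.1106, 0.005, -0.002, 0, -0.066, 0.004, 0.186, 0.1106, 0.005, -0.002, 0, -0.066]

```text
t: 16.65
position: [0.5649, -0.1846, 0.1303]
tool_rot: [0.001, 0.691, 0.723, -0.001]
wrist_force: [-0.2, 0.0, -0.1]
opening: 0.087
finger_force: 12.0
```

Run:
```python
from h import *
st(); f=grab('wrist','w5')
cv2.imwrite('pics/w5b.png',cv2.resize(f['color'][50:350,130:530,::-1],(800,600),interpolation=cv2.INTER_CUBIC))
```

```text
16.65 [ 0.5649 -0.1846  0.1303] R
 [[-0.045  0.999  0.   ]
 [ 0.999  0.045 -0.002]
 [-0.002  0.    -1.   ]] F [-0.2  0.  -0.1] 0.0865279045843602 11.9628719656739
```

View pics/w5b.png

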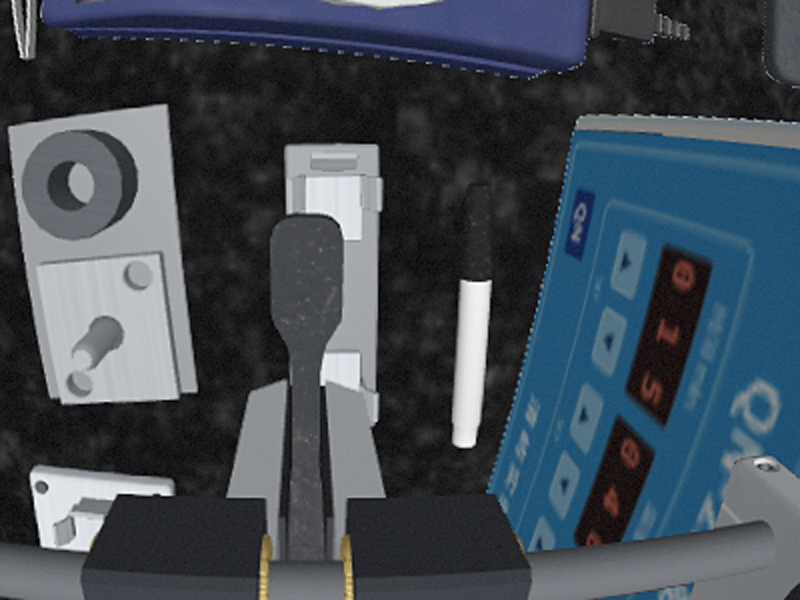

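Run:
```python
from m import *
f=load('w5'); g=lambda x,y,z:onz(f,130+(x+.5)*.5-.5,50+(y+.5)*.5-.5,z,True)
a,b=g(380,145,.006),g(285,146,.006); print(a,b,np.linalg.norm(a-b))
e=g(378,385,.006); d=(a-e); yaw=np.degrees(np.arctan2(-d[0],d[1])); print('yaw',yaw)
for y in(yaw,2.8):
  r=np.radians(y); print((a+b)/2-.072*np.array([-np.sin(r),np.cos(r),0]))
print('spec end',g(307,213,.1438),'width',g(271,260,.1438)-g(344,260,.1438), 'waist',g(291,400,.1438),g(322,400,.1438))
t=load('top0')
```

```text
[ 0.59444432 -0.10816971  0.006     ] [ 0.55048308 -0.11099832  0.006     ] 0.04405214473160361
yaw 3.7213148714985445
[ 0.57713675 -0.18143221  0.006     ]
[ 0.57598088 -0.18149806  0.006     ]
spec end [ 0.56110202 -0.12398173  0.1438    ] width [-0.01900792 -0.00088923  0.        ] waist [ 0.5590898  -0.17611616  0.1438    ] [ 0.56771979 -0.17571334  0.1438    ]
```

Run:
```python
from m import *
f=load('w5'); g=lambda x,y,z:np.round(onz(f,130+(x+.5)*.5-.5,50+(y+.5)*.5-.5,z,True),4)
for p in[(572,140),(535,300),(510,410),(492,485)]: print(g(*p,0),g(*p,.02))
to(.5773,-.184,.0105,3.2)
```

```text
[ 0.6921 -0.0968  0.    ] [ 0.6835 -0.0972  0.02  ]
[ 0.6814 -0.1802  0.    ] [ 0.6736 -0.1751  0.02  ]
[ 0.677  -0.2422  0.    ] [ 0.6694 -0.2331  0.02  ]
[ 0.6746 -0.2896 -0.    ] [ 0.6672 -0.2775  0.02  ]
shift [0.     0.0122 0.12  ] turn [ 0.0005  0.0016 -0.0103]
```

Emit:
play_rows:
  motion: [0.004, 0, 0.005, 0, 0, 0.001, -0.01, 0.004, 0, 0.01, 0.02, 0, 0.001, -0.01, 0.004, 0, 0.0122, 0.05, 0, 0.001, -0.01, 0.004, 0, 0.0122, 0.075, 0, 0.001, -0.01, 0.004, 0, 0.0122, 0.09, 0, 0.001, -0.01, 0.004, 0, 0.0122, 0.095, 0, 0.001, -0.01, 0.004, 0, 0.0122, 0.095, 0, 0.001, -0.01, 0.004, 0, 0.0122, 0.095, 0, 0.001, -0.01]

```text
t: 17.5
position: [0.5793, -0.1819, 0.0367]
tool_rot: [0.001, 0.686, 0.728, 0.001]
wrist_force: [0.3, 0.1, -0.1]
opening: 0.089
finger_force: 12.0
```

Run:
```python
from h import *
st(); to(.5773,-.184,.0105,3.2); f=grab('wrist','w6'); g=grab('side','s6')
a=cv2.resize(f['color'][50:350,160:500,::-1],(453,400)); b=cv2.resize(g['color'][180:300,250:370,::-1],(400,400))
cv2.imwrite('pics/w6b.png',cv2.resize(np.hstack([a,b]),(800,375)))
```

```text
17.5 [ 0.5793 -0.1819  0.0367] R
 [[-0.059  0.998  0.003]
 [ 0.998  0.059 -0.   ]
 [-0.     0.003 -1.   ]] F [ 0.3  0.1 -0.1] 0.08859909683126166 11.962983980292455
shift [-0.0019 -0.0022  0.0262] turn [0.0033 0.0003 0.0027]
```

View pics/w6b.png

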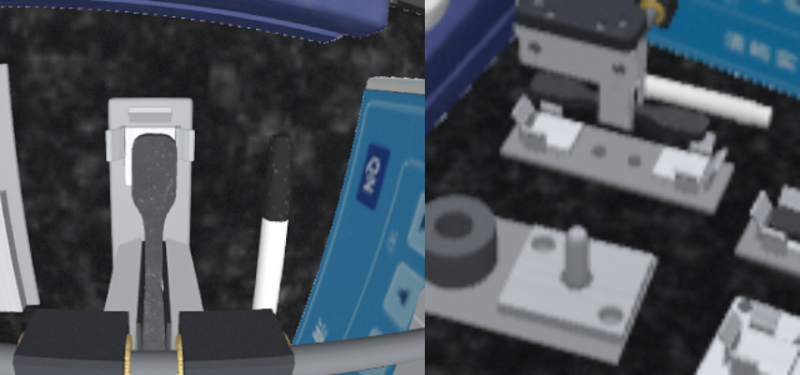

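Emit:
play_rows:
  motion: [0.004, -0.002, -0.0022, 0, 0.003, 0, 0, 0.004, -0.002, -0.0022, 0.01, 0.003, 0, 0, 0.004, -0.002, -0.0022, 0.018, 0.003, 0, 0, 0.004, -0.002, -0.0022, 0.022, 0.003, 0, 0, 0.004, -0.002, -0.0022, 0.025, 0.003, 0, 0, 0.004, -0.002, -0.0022, 0.026, 0.003, 0, 0, 0.004, -0.002, -0.0022, 0.026, 0.003, 0, 0]

```text
t: 18.3
position: [0.5764, -0.1837, 0.0095]
tool_rot: [-0.001, 0.686, 0.728, -0.0]
wrist_force: [0.4, 0.5, -0.6]
opening: 0.087
finger_force: 12.0
```

Run:
```python
from h import *
st(); to(.5773,-.184,.0085,3.2)
```

```text
18.3 [ 0.5764 -0.1837  0.0095] R
 [[-0.059  0.998 -0.002]
 [ 0.998  0.059  0.   ]
 [ 0.    -0.002 -1.   ]] F [ 0.4  0.5 -0.6] 0.08688616812546884 11.96294142871492
shift [-0.0004  0.0009  0.001 ] turn [-0.0016 -0.0004  0.0029]
```

Emit:
play_rows:
  motion: [0.004, 0, 0.0005, 0.001, 0, 0, 0, 0.012, 0, 0.0005, 0.001, 0, 0, 0, 0.02, 0, 0.0005, 0.001, 0, 0, 0, 0.03, 0, 0.0005, 0.001, 0, 0, 0, 0.03, 0, 0.0005, 0, 0, 0, 0, 0.03, 0, 0, -0.01, 0, 0, 0, 0.03, 0, 0, -0.03, 0, 0, 0, 0.03, 0, 0, -0.06, 0, 0, 0, 0.03, 0, 0, -0.1, 0, 0, 0, 0.03, 0, 0, -0.13, 0, 0, 0, 0.03, 0, 0, -0.13, 0, 0, 0, 0.03, 0, 0, -0.13, 0, 0, 0]

```text
t: 19.5
position: [0.5768, -0.184, 0.1408]
tool_rot: [0.0, 0.686, 0.727, -0.0]
wrist_force: [0.1, -0.8, -0.2]
opening: 0.317
finger_force: 0.0
```

Run:
```python
from h import *
st(); to(.555,-.348,.13,.5); g=grab('wrist','w7')
cv2.imwrite('pics/w7b.png',cv2.resize(g['color'][50:350,130:530,::-1],(800,600),interpolation=cv2.INTER_CUBIC))
```

```text
19.5 [ 0.5768 -0.184   0.1408] R
 [[-0.058  0.998  0.   ]
 [ 0.998  0.058 -0.001]
 [-0.001  0.    -1.   ]] F [ 0.1 -0.8 -0.2] 0.31697888332259927 0.0
shift [-0.1624 -0.0314  0.0109] turn [0.0001 0.0005 0.0498]
```

View pics/w7b.png

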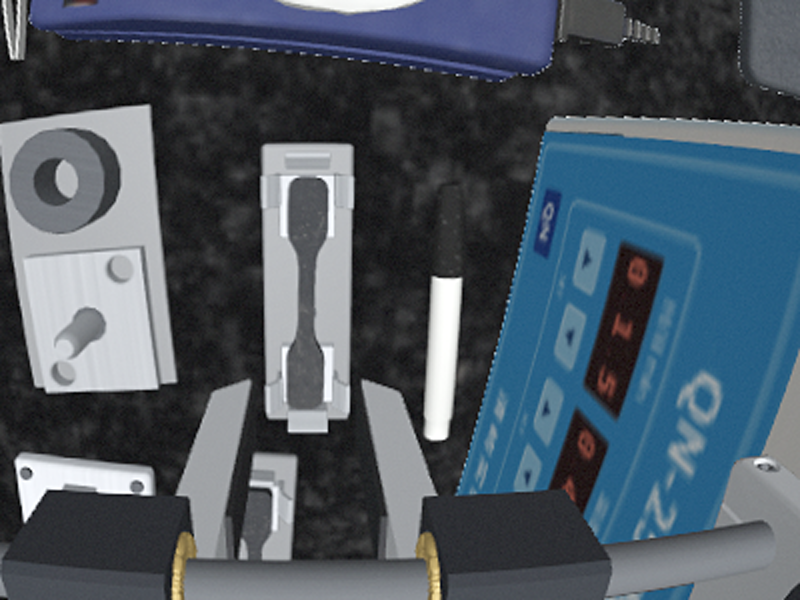

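Emit:
play_rows:
  motion: [0.03, -0.04, -0.008, 0, 0, 0, 0.02, 0.03, -0.08, -0.016, 0, 0, 0, 0.04, 0.03, -0.12, -0.024, 0, 0, 0, 0.05, 0.03, -0.15, -0.03, 0.02, 0, 0, 0.05, 0.03, -0.1615, -0.0314, 0.05, 0, 0, 0.05, 0.03, -0.1615, -0.0314, 0.08, 0, 0, 0.05, 0.03, -0.1615, -0.0314, 0.095, 0, 0, 0.05, 0.03, -0.1615, -0.0314, 0.095, 0, 0, 0.05, 0.03, -0.1615, -0.0314, 0.095, 0, 0, 0.05]

```text
t: 20.45
position: [0.555, -0.346, 0.0448]
tool_rot: [-0.001, 0.704, 0.711, -0.0]
wrist_force: [-0.5, -0.4, 0.1]
opening: 0.32
finger_force: 0.0
```

Run:
```python
from m import *
st(); to(.5552,-.3475,.0095,.5); g=grab('wrist','w8')
cv2.imwrite('pics/w8b.png',cv2.resize(g['color'][50:350,130:530,::-1],(800,600),interpolation=cv2.INTER_CUBIC))
```

```text
20.45 [ 0.555  -0.346   0.0448] R
 [[-0.01   1.    -0.002]
 [ 1.     0.01   0.001]
 [ 0.001 -0.002 -1.   ]] F [-0.5 -0.4  0.1] 0.31996811497022404 0.0
shift [-0.0015  0.0002  0.0352] turn [-0.0016 -0.0008  0.0011]
```

View pics/w8b.png

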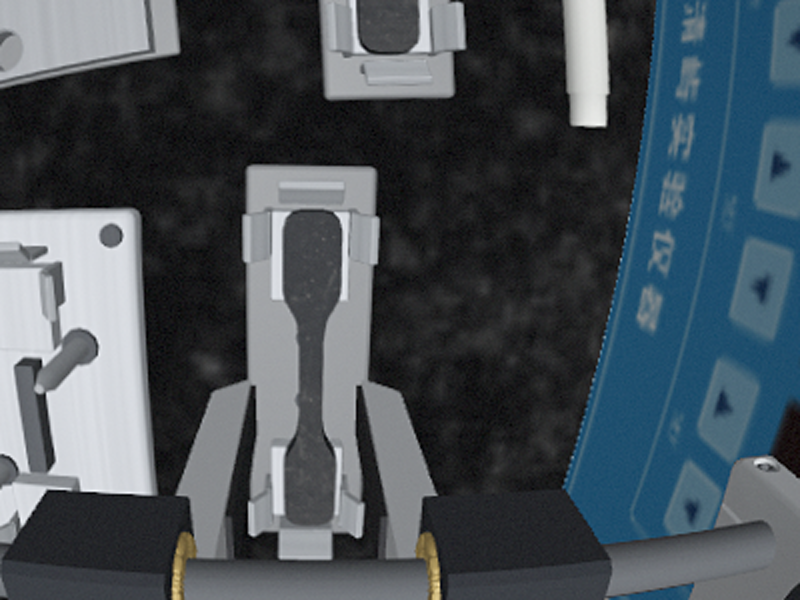

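Emit:
play_rows:
  motion: [0.03, -0.0015, 0, 0.015, -0.001, 0, 0, 0.03, -0.0015, 0, 0.027, -0.001, 0, 0, 0.03, -0.0015, 0, 0.033, -0.001, 0, 0, 0.03, -0.0015, 0, 0.035, -0.001, 0, 0, 0.03, -0.0015, 0, 0.035, -0.001, 0, 0, 0.018, -0.0015, 0, 0.035, -0.001, 0, 0, 0.012, -0.0015, 0, 0.035, -0.001, 0, 0, 0.004, -0.0015, 0, 0.035, -0.001, 0, 0, 0.004, -0.0015, 0, 0.035, -0.001, 0, 0, 0.004, -0.0015, 0, 0.035, -0.001, 0, 0, 0.004, -0.0015, 0, 0.035, -0.001, 0, 0, 0.004, -0.0015, 0, 0.035, -0.001, 0, 0]

```text
t: 21.7
position: [0.5549, -0.3485, 0.0101]
tool_rot: [0.0, 0.704, 0.71, 0.0]
wrist_force: [0.8, 1.9, 3.1]
opening: 0.09
finger_force: 12.0
```

Run:
```python
from m import *
st(); f=load('w8'); g=lambda x,y,z:np.round(onz(f,130+(x+.5)*.5-.5,50+(y+.5)*.5-.5,z,True),4)
print(g(312,210,.022),g(312,525,.022),g(285,260,.022),g(341,260,.022))
```

```text
21.7 [ 0.5549 -0.3485  0.0101] R
 [[-0.009  1.     0.   ]
 [ 1.     0.009 -0.   ]
 [-0.     0.    -1.   ]] F [0.8 1.9 3.1] 0.0903545774390765 11.963678096717558
[ 0.5551 -0.2891  0.022 ] [ 0.5567 -0.4049  0.022 ] [ 0.5467 -0.3052  0.022 ] [ 0.5645 -0.305   0.022 ]
```

Emit:
play_rows:
  motion: [0.004, 0, 0, -0.005, 0, 0, 0, 0.004, 0, 0, -0.015, 0, 0, 0, 0.004, 0, 0, -0.03, 0, 0, 0, 0.004, 0, 0, -0.06, 0, 0, 0, 0.004, 0, 0, -0.09, 0, 0, 0, 0.004, 0, 0, -0.1, 0, 0, 0, 0.004, 0, 0, -0.1, 0, 0, 0, 0.004, 0, 0, -0.1, 0, 0, 0]

```text
t: 22.5
position: [0.5539, -0.3481, 0.1091]
tool_rot: [-0.001, 0.704, 0.71, -0.0]
wrist_force: [0.3, -0.4, -0.6]
opening: 0.09
finger_force: 12.0
```

Run:
```python
from m import *
st(); to(.4532,-.3663,.05,-.8)
```

```text
22.5 [ 0.5539 -0.3481  0.1091] R
 [[-0.009  1.    -0.002]
 [ 1.     0.009  0.001]
 [ 0.001 -0.002 -1.   ]] F [ 0.3 -0.4 -0.6] 0.08960713963549292 11.967258445347397
shift [-0.0173 -0.1008  0.0593] turn [-0.0015 -0.0006  0.0226]
```

Emit:
play_rows:
  motion: [0.004, -0.005, -0.02, 0, 0, 0, 0.01, 0.004, -0.012, -0.055, 0, 0, 0, 0.0226, 0.004, -0.0173, -0.085, 0, -0.001, 0, 0.0226, 0.004, -0.0173, -0.1008, 0.01, -0.001, 0, 0.0226, 0.004, -0.0173, -0.1008, 0.035, -0.001, 0, 0.0226, 0.004, -0.0173, -0.1008, 0.05, -0.001, 0, 0.0226, 0.004, -0.0173, -0.1008, 0.054, -0.001, 0, 0.0226, 0.004, -0.0173, -0.1008, 0.054, -0.001, 0, 0.0226, 0.004, -0.0173, -0.1008, 0.054, -0.001, 0, 0.0226]

```text
t: 23.4
position: [0.4542, -0.3664, 0.0557]
tool_rot: [0.0, 0.712, 0.702, 0.0]
wrist_force: [0.2, -0.8, -0.4]
opening: 0.088
finger_force: 12.0
```

Run:
```python
from m import *
st(); to(.4532,-.3663,.02,-.8); g=grab('wrist','w9')
cv2.imwrite('pics/w9b.png',cv2.resize(g['color'][50:350,130:530,::-1],(800,600),interpolation=cv2.INTER_CUBIC))
```

```text
23.4 [ 0.4542 -0.3664  0.0557] R
 [[ 0.014  1.     0.001]
 [ 1.    -0.014  0.   ]
 [ 0.     0.001 -1.   ]] F [ 0.2 -0.8 -0.4] 0.08829568842768165 11.967223391147854
shift [ 0.0001 -0.001   0.0357] turn [ 0.0006 -0.0004  0.0003]
```

View pics/w9b.png

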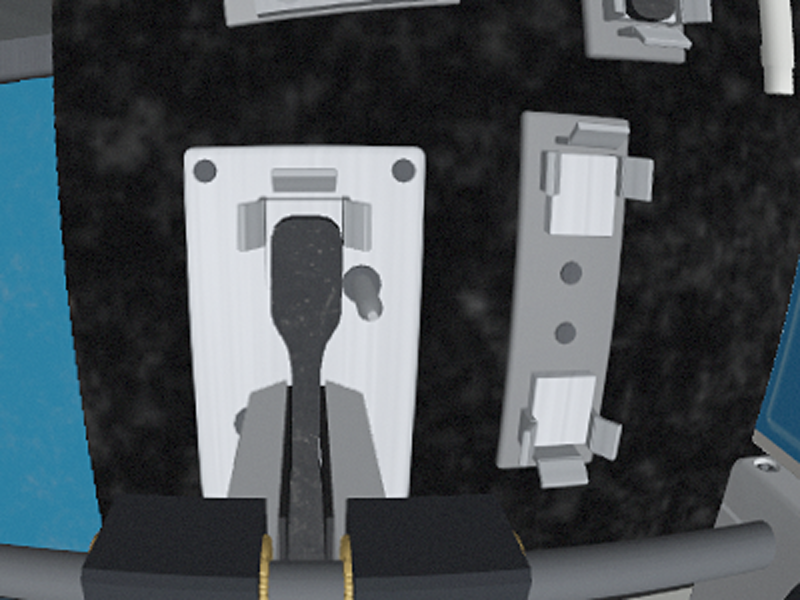

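Emit:
play_rows:
  motion: [0.004, 0, -0.001, 0.008, 0, 0, 0, 0.004, 0, -0.001, 0.018, 0, 0, 0, 0.004, 0, -0.001, 0.026, 0, 0, 0, 0.004, 0, -0.001, 0.031, 0, 0, 0, 0.004, 0, -0.001, 0.034, 0, 0, 0, 0.004, 0, -0.001, 0.036, 0, 0, 0, 0.004, 0, -0.001, 0.036, 0, 0, 0, 0.004, 0, -0.001, 0.037, 0, 0, 0]

```text
t: 24.25
position: [0.4535, -0.3666, 0.0189]
tool_rot: [0.001, 0.712, 0.702, 0.001]
wrist_force: [0.9, -0.1, 0.1]
opening: 0.088
finger_force: 12.0
```

Lower the last millimetre, release, rise, and look.

Emit:
play_rows:
  motion: [0.004, 0, 0, 0.001, 0, 0, 0, 0.012, 0, 0, 0.001, 0, 0, 0, 0.02, 0, 0, 0.001, 0, 0, 0, 0.028, 0, 0, 0.001, 0, 0, 0, 0.028, 0, 0, 0, 0, 0, 0, 0.03, 0, 0, -0.015, 0, 0, 0, 0.04, 0, 0, -0.04, 0, 0, 0, 0.05, 0, 0, -0.08, 0, 0, 0, 0.05, 0, 0, -0.12, 0, 0, 0, 0.05, 0, 0, -0.12, 0, 0, 0, 0.05, 0, 0, -0.12, 0, 0, 0]

```text
t: 25.35
position: [0.4533, -0.367, 0.1406]
tool_rot: [0.002, 0.712, 0.702, 0.0]
wrist_force: [-0.4, 0.8, -0.2]
opening: 0.532
finger_force: 0.0
```

Run:
```python
from m import *
st(); to(.467,-.2035,.09,6.2); g=grab('wrist','w10')
cv2.imwrite('pics/w10b.png',cv2.resize(g['color'][20:350,130:530,::-1],(727,600),interpolation=cv2.INTER_CUBIC))
```

```text
25.35 [ 0.4533 -0.367   0.1406] R
 [[ 0.014  1.     0.003]
 [ 1.    -0.014 -0.002]
 [-0.002  0.003 -1.   ]] F [-0.4  0.8 -0.2] 0.5319344970747647 0.0
shift [0.1638 0.0112 0.0503] turn [ 0.0027  0.0019 -0.1223]
```

View pics/w10b.png

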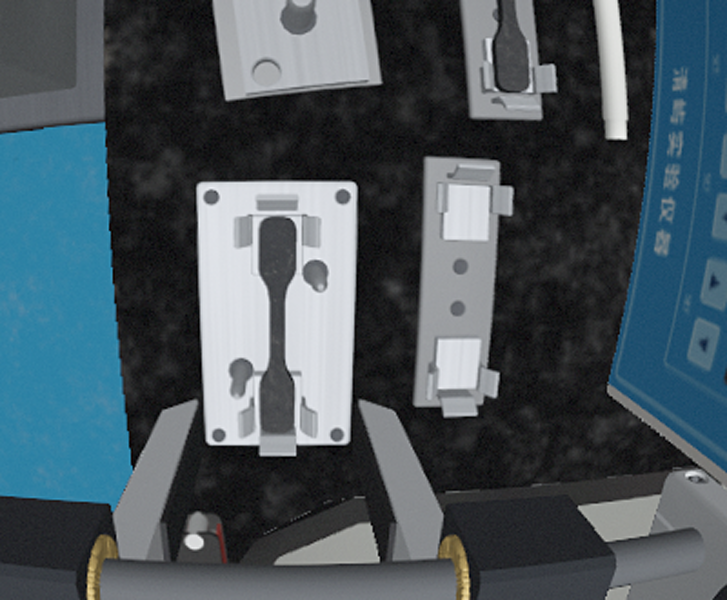

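Run:
```python
from m import *
c=lambda L:[(130+(x+.5)*.5-.5,50+(y+.5)*.5-.5) for x,y in L]
quad('plate w7',load('w7'),c([(144,248),(158,391),(45,391),(23,257)]),.013,True)
quad('plate w5',load('w5'),c([(161,252),(179,401),(62,403),(38,263)]),.013,True)
quad('ring w7',load('w7'),c([(107,132),(107,224),(10,224),(10,132)]),.033,True)
f=load('w5');print(onz(f,130+137/2,50+275/2,.013,True),onz(f,130+79/2,50+382/2,.013,True))
```

```text
plate w7 c [ 0.4656 -0.2036] size [0.0653 0.0749] yaw y,x [5.55 5.56]
plate w5 c [ 0.4661 -0.2034] size [0.064  0.0758] yaw y,x [5.86 5.86]
ring w7 c [ 0.4568 -0.1273] size [0.0495 0.0431] yaw y,x [0.14 0.44]
[ 0.48236997 -0.1739293   0.013     ] [ 0.44911232 -0.23149562  0.013     ]
```

Emit:
play_rows:
  motion: [0.05, 0.03, 0.002, 0, 0, 0, -0.03, 0.05, 0.07, 0.005, 0, 0, 0, -0.06, 0.05, 0.11, 0.008, 0, 0.001, 0.001, -0.1, 0.05, 0.15, 0.011, 0.02, 0.0027, 0.002, -0.122, 0.05, 0.1638, 0.0112, 0.045, 0.0027, 0.002, -0.122, 0.05, 0.1638, 0.0112, 0.05, 0.0027, 0.002, -0.122, 0.05, 0.1638, 0.0112, 0.05, 0.0027, 0.002, -0.122, 0.05, 0.1638, 0.0112, 0.05, 0.0027, 0.002, -0.122]

```text
t: 26.2
position: [0.4663, -0.2046, 0.0889]
tool_rot: [-0.001, 0.669, 0.744, -0.0]
wrist_force: [0.3, 0.1, -0.6]
opening: 0.533
finger_force: 0.0
```

```bash
python3 -c "
from h import *
st();to(.4668,-.2038,.021,6.2)"
```

```text
26.2 [ 0.4663 -0.2046  0.0889] R
 [[-0.106  0.994 -0.002]
 [ 0.994  0.106  0.001]
 [ 0.001 -0.002 -1.   ]] F [ 0.3  0.1 -0.6] 0.5334137059412073 0.0
shift [0.0006 0.0007 0.0679] turn [-0.0022 -0.0015 -0.0023]
```

Emit:
play_rows:
  motion: [0.05, 0.0006, 0.0007, 0.025, -0.002, -0.001, -0.002, 0.05, 0.0006, 0.0007, 0.045, -0.002, -0.001, -0.002, 0.05, 0.0006, 0.0007, 0.058, -0.002, -0.001, -0.002, 0.05, 0.0006, 0.0007, 0.065, -0.002, -0.001, -0.002, 0.05, 0.0006, 0.0007, 0.068, -0.002, -0.001, -0.002, 0.05, 0.0006, 0.0007, 0.068, -0.002, -0.001, -0.002, 0.025, 0.0006, 0.0007, 0.068, -0.002, -0.001, -0.002, 0.016, 0.0006, 0.0007, 0.068, -0.002, -0.001, -0.002, 0.005, 0.0006, 0.0007, 0.068, -0.002, -0.001, -0.002, 0.005, 0.0006, 0.0007, 0.068, -0.002, -0.001, -0.002, 0.005, 0.0006, 0.0007, 0.068, -0.002, -0.001, -0.002, 0.005, 0.0006, 0.0007, 0.068, -0.002, -0.001, -0.002]
  squeeze: 20

```text
t: 27.4
position: [0.4668, -0.2021, 0.021]
tool_rot: [-0.0, 0.667, 0.745, 0.0]
wrist_force: [-0.1, 1.0, 2.5]
opening: 0.142
finger_force: 20.0
```

Emit:
play_rows:
  motion: [0.005, 0, 0, 0, 0, 0, 0, 0.005, 0, 0, 0, 0, 0, 0, 0.005, 0, 0, -0.004, 0, 0, 0, 0.005, 0, 0, -0.015, 0, 0, 0, 0.005, 0, 0, -0.04, 0, 0, 0, 0.005, 0, 0, -0.08, 0, 0, 0, 0.005, 0, 0, -0.11, 0, 0, 0, 0.005, 0, 0, -0.11, 0, 0, 0, 0.005, 0, 0, -0.11, 0, 0, 0]
  squeeze: 45

```text
t: 28.3
position: [0.4667, -0.2024, 0.1312]
tool_rot: [-0.0, 0.667, 0.745, 0.0]
wrist_force: [-0.5, 0.3, -3.3]
opening: 0.142
finger_force: 45.0
```

```bash
python3 -c "
from h import *
st();to(.4524,-.3645,.08,-1)"
```

```text
28.3 [ 0.4667 -0.2024  0.1312] R
 [[-0.11   0.994  0.001]
 [ 0.994  0.11   0.001]
 [ 0.001  0.001 -1.   ]] F [-0.5  0.3 -3.3] 0.1419244556899093 44.999003271223046
shift [-0.1596 -0.032   0.0511] turn [ 0.0006 -0.0007  0.1272]
```

Emit:
play_rows:
  motion: [0.005, -0.03, -0.006, 0, 0, 0, 0.03, 0.005, -0.07, -0.014, 0, 0, 0, 0.06, 0.005, -0.11, -0.022, 0, 0, 0, 0.1, 0.005, -0.145, -0.03, 0.005, 0.0006, -0.0007, 0.127, 0.005, -0.1586, -0.0313, 0.025, 0.0006, -0.0007, 0.127, 0.005, -0.1586, -0.0313, 0.044, 0.0006, -0.0007, 0.127, 0.005, -0.1586, -0.0313, 0.046, 0.0006, -0.0007, 0.127, 0.005, -0.1586, -0.0313, 0.046, 0.0006, -0.0007, 0.127, 0.005, -0.1586, -0.0313, 0.046, 0.0006, -0.0007, 0.127]

```text
t: 29.2
position: [0.4536, -0.3625, 0.0847]
tool_rot: [-0.001, 0.713, 0.702, 0.0]
wrist_force: [0.7, 0.4, -1.6]
opening: 0.139
finger_force: 45.0
```

```bash
python3 -c "
from h import *
st();to(.4530,-.3634,.06,-.8)"
```

```text
29.2 [ 0.4536 -0.3625  0.0847] R
 [[ 0.016  1.    -0.001]
 [ 1.    -0.016  0.001]
 [ 0.001 -0.001 -1.   ]] F [ 0.7  0.4 -1.6] 0.13948464205795263 44.99909774400294
shift [-0.0009 -0.0005  0.0247] turn [-0.0007 -0.001  -0.0018]
```

Emit:
play_rows:
  motion: [0.005, -0.0009, -0.0005, 0.005, 0, -0.001, -0.002, 0.005, -0.0009, -0.0005, 0.009, 0, -0.001, -0.002, 0.005, -0.0009, -0.0005, 0.012, 0, -0.001, -0.002, 0.005, -0.0009, -0.0005, 0.015, 0, -0.001, -0.002, 0.005, -0.0009, -0.0005, 0.018, 0, -0.001, -0.002, 0.005, -0.0009, -0.0005, 0.021, 0, -0.001, -0.002, 0.005, -0.0009, -0.0005, 0.024, 0, -0.001, -0.002, 0.005, -0.0009, -0.0005, 0.024, 0, -0.001, -0.002]

```text
t: 30.0
position: [0.4524, -0.3639, 0.0601]
tool_rot: [-0.001, 0.712, 0.702, -0.0]
wrist_force: [-0.8, 0.9, -2.5]
opening: 0.14
finger_force: 45.0
```

Emit:
play_rows:
  motion: [0.005, 0, 0, 0.004, 0, 0, 0, 0.005, 0, 0, 0.008, 0, 0, 0, 0.005, 0, 0, 0.01, 0, 0, 0, 0.005, 0, 0, 0.011, 0, 0, 0, 0.005, 0, 0, 0.012, 0, 0, 0, 0.005, 0, 0, 0.012, 0, 0, 0]

```text
t: 30.6
position: [0.4526, -0.3641, 0.0485]
tool_rot: [-0.0, 0.712, 0.702, -0.0]
wrist_force: [-0.8, 0.0, -2.9]
opening: 0.139
finger_force: 45.0
```

Emit:
play_rows:
  motion: [0.005, 0, 0, 0.001, 0, 0, 0, 0.005, 0, 0, 0.0015, 0, 0, 0, 0.005, 0, 0, 0.0015, 0, 0, 0]

```text
t: 30.9
position: [0.4528, -0.3643, 0.048]
tool_rot: [0.0, 0.712, 0.702, -0.0]
wrist_force: [-1.5, 1.1, 4.9]
opening: 0.133
finger_force: 45.0
```

Emit:
play_rows:
  motion: [0.02, 0, 0, 0, 0, 0, 0, 0.04, 0, 0, 0, 0, 0, 0, 0.05, 0, 0, 0, 0, 0, 0, 0.05, 0, 0, -0.01, 0, 0, 0, 0.05, 0, 0, -0.04, 0, 0, 0, 0.07, 0, 0, -0.07, 0, 0, 0, 0.09, 0, 0, -0.07, 0, 0, 0, 0.09, 0, 0, -0.07, 0, 0, 0, 0.09, 0, 0, -0.07, 0, 0, 0]

```text
t: 31.8
position: [0.452, -0.3637, 0.1165]
tool_rot: [-0.001, 0.712, 0.702, -0.001]
wrist_force: [-0.1, -0.3, -0.3]
opening: 0.834
finger_force: 0.0
```

```bash
python3 -c "
from h import *
st();to(.457,-.1275,.07,6.2)
f=grab('wrist','w11')"
```

```text
31.8 [ 0.452  -0.3637  0.1165] R
 [[ 0.015  1.    -0.002]
 [ 1.    -0.015  0.   ]
 [ 0.    -0.002 -1.   ]] F [-0.1 -0.3 -0.3] 0.8344800523101789 0.0
shift [0.2363 0.0016 0.0465] turn [-0.002  -0.0004 -0.1232]
```

Emit:
play_rows:
  motion: [0.094, 0.04, 0, 0, 0, 0, -0.03, 0.094, 0.085, 0, 0, 0, 0, -0.06, 0.094, 0.13, 0.001, 0, 0, 0, -0.1, 0.094, 0.175, 0.0016, 0, -0.002, 0, -0.123, 0.094, 0.215, 0.0016, 0.02, -0.002, 0, -0.123, 0.094, 0.2363, 0.0016, 0.04, -0.002, 0, -0.123, 0.094, 0.2363, 0.0016, 0.0465, -0.002, 0, -0.123, 0.094, 0.2363, 0.0016, 0.0465, -0.002, 0, -0.123, 0.094, 0.2363, 0.0016, 0.0465, -0.002, 0, -0.123]

```text
t: 32.75
position: [0.4577, -0.1293, 0.0704]
tool_rot: [0.001, 0.669, 0.744, -0.0]
wrist_force: [0.1, 0.2, 0.7]
opening: 1.0
finger_force: 0.0
```

```bash
python3 -c "
from h import *
st();to(.457,-.1274,.0078,6.2)"
```

```text
32.75 [ 0.4577 -0.1293  0.0704] R
 [[-0.106  0.994  0.001]
 [ 0.994  0.106 -0.001]
 [-0.001  0.001 -1.   ]] F [0.1 0.2 0.7] 0.9995632863576966 0.0
shift [ 0.002  -0.0005  0.0626] turn [ 0.0007  0.0011 -0.002 ]
```

Emit:
play_rows:
  motion: [0.094, 0.002, -0.0005, 0.02, 0, 0.001, -0.002, 0.094, 0.002, -0.0005, 0.04, 0, 0.001, -0.002, 0.094, 0.002, -0.0005, 0.053, 0, 0.001, -0.002, 0.094, 0.002, -0.0005, 0.06, 0, 0.001, -0.002, 0.094, 0.002, -0.0005, 0.0625, 0, 0.001, -0.002, 0.094, 0.002, -0.0005, 0.0625, 0, 0.001, -0.002, 0.06, 0.002, -0.0005, 0.0625, 0, 0.001, -0.002, 0.052, 0.002, -0.0005, 0.0625, 0, 0.001, -0.002, 0.045, 0.002, -0.0005, 0.0625, 0, 0.001, -0.002, 0.045, 0.002, -0.0005, 0.0625, 0, 0.001, -0.002, 0.045, 0.002, -0.0005, 0.0625, 0, 0.001, -0.002, 0.045, 0.002, -0.0005, 0.0625, 0, 0.001, -0.002, 0.045, 0.002, -0.0005, 0.0625, 0, 0.001, -0.002]
  squeeze: 20

```text
t: 34.05
position: [0.4572, -0.1259, 0.0081]
tool_rot: [0.0, 0.667, 0.745, 0.001]
wrist_force: [-0.5, 0.2, 0.8]
opening: 0.533
finger_force: 20.0
```

Emit:
play_rows:
  motion: [0.045, 0, 0, 0, 0, 0, 0, 0.045, 0, 0, 0, 0, 0, 0, 0.045, 0, 0, -0.004, 0, 0, 0, 0.045, 0, 0, -0.02, 0, 0, 0, 0.045, 0, 0, -0.05, 0, 0, 0, 0.045, 0, 0, -0.09, 0, 0, 0, 0.045, 0, 0, -0.12, 0, 0, 0, 0.045, 0, 0, -0.12, 0, 0, 0, 0.045, 0, 0, -0.12, 0, 0, 0]
  squeeze: 40

```text
t: 34.95
position: [0.4565, -0.1262, 0.1279]
tool_rot: [0.0, 0.667, 0.745, 0.0]
wrist_force: [-0.5, 0.1, -4.9]
opening: 0.532
finger_force: 40.0
```

```bash
python3 -c "
from h import *
st();to(.4528,-.3645,.098,-1)"
```

```text
34.95 [ 0.4565 -0.1262  0.1279] R
 [[-0.11   0.994  0.001]
 [ 0.994  0.11   0.   ]
 [ 0.     0.001 -1.   ]] F [-0.5  0.1 -4.9] 0.5322218779801733 39.99802026897669
shift [-0.2365 -0.0298  0.0298] turn [ 0.001  -0.0003  0.1272]
```

Emit:
play_rows:
  motion: [0.045, -0.04, -0.005, 0, 0, 0, 0.03, 0.045, -0.085, -0.011, 0, 0, 0, 0.06, 0.045, -0.13, -0.018, 0, 0, 0, 0.1, 0.045, -0.175, -0.025, 0, 0.001, 0, 0.127, 0.045, -0.215, -0.0298, 0.01, 0.001, 0, 0.127, 0.045, -0.2356, -0.0298, 0.025, 0.001, 0, 0.127, 0.045, -0.2356, -0.0298, 0.0298, 0.001, 0, 0.127, 0.045, -0.2356, -0.0298, 0.0298, 0.001, 0, 0.127, 0.045, -0.2356, -0.0298, 0.0298, 0.001, 0, 0.127]

```text
t: 35.85
position: [0.453, -0.3611, 0.0969]
tool_rot: [-0.002, 0.712, 0.702, 0.0]
wrist_force: [0.6, 0.7, -5.7]
opening: 0.532
finger_force: 40.0
```

```bash
python3 -c "
from h import *
st();to(.4528,-.3636,.07,-1)"
```

```text
35.85 [ 0.453  -0.3611  0.0969] R
 [[ 0.015  1.    -0.002]
 [ 1.    -0.015  0.003]
 [ 0.003 -0.002 -1.   ]] F [ 0.6  0.7 -5.7] 0.531619671895401 39.998211334459484
shift [-0.0026 -0.0001  0.0269] turn [-0.0019 -0.0032  0.0026]
```

Emit:
play_rows:
  motion: [0.045, -0.0026, 0, 0, -0.002, -0.003, 0.002, 0.045, -0.0026, 0, 0.005, -0.002, -0.003, 0.002, 0.045, -0.0026, 0, 0.01, -0.002, -0.003, 0.002, 0.045, -0.0026, 0, 0.014, -0.002, -0.003, 0.002, 0.045, -0.0026, 0, 0.017, -0.002, -0.003, 0.002, 0.045, -0.0026, 0, 0.02, -0.002, -0.003, 0.002, 0.045, -0.0026, 0, 0.022, -0.002, -0.003, 0.002, 0.045, -0.0026, 0, 0.022, -0.002, -0.003, 0.002]

```text
t: 36.65
position: [0.4531, -0.3659, 0.0757]
tool_rot: [0.001, 0.714, 0.7, -0.0]
wrist_force: [-0.7, 0.2, -3.7]
opening: 0.533
finger_force: 40.0
```

Emit:
play_rows:
  motion: [0.045, 0.0015, 0, 0.004, 0, 0, 0, 0.045, 0.0015, 0, 0.01, 0, 0, 0, 0.045, 0.0015, 0, 0.017, 0, 0, 0, 0.045, 0.0015, 0, 0.023, 0, 0, 0, 0.045, 0.0015, 0, 0.027, 0, 0, 0, 0.045, 0.0015, 0, 0.029, 0, 0, 0, 0.045, 0.0015, 0, 0.03, 0, 0, 0, 0.045, 0.0015, 0, 0.03, 0, 0, 0]

```text
t: 37.45
position: [0.4534, -0.3646, 0.046]
tool_rot: [0.002, 0.714, 0.7, -0.0]
wrist_force: [-0.2, -0.1, -4.2]
opening: 0.53
finger_force: 40.0
```

Emit:
play_rows:
  motion: [0.045, 0, 0, 0.001, 0, 0, 0, 0.045, 0, 0, 0.0015, 0, 0, 0, 0.045, 0, 0, 0.0015, 0, 0, 0]

```text
t: 37.75
position: [0.4536, -0.3648, 0.0451]
tool_rot: [0.002, 0.714, 0.7, -0.0]
wrist_force: [0.1, 1.1, 0.6]
opening: 0.531
finger_force: 40.0
```

Touching; release, rise, back off and look.

Emit:
play_rows:
  motion: [0.055, 0, 0, 0, 0, 0, 0, 0.07, 0, 0, 0, 0, 0, 0, 0.09, 0, 0, 0, 0, 0, 0, 0.094, 0, 0, 0, 0, 0, 0, 0.094, 0, 0, 0, 0, 0, 0, 0.094, 0, 0, -0.01, 0, 0, 0, 0.094, 0, 0, -0.04, 0, 0, 0, 0.094, 0, 0, -0.08, 0, 0, 0, 0.094, 0, 0, -0.12, 0, 0, 0, 0.094, 0, 0, -0.15, 0, 0, 0, 0.094, 0, 0, -0.15, 0, 0, 0, 0.094, 0, 0, -0.15, 0, 0, 0]

```text
t: 38.95
position: [0.4531, -0.3644, 0.1954]
tool_rot: [0.002, 0.714, 0.7, -0.0]
wrist_force: [-0.9, -0.6, -0.5]
opening: 1.002
finger_force: 0.0
```

Run:
```python
from h import *
st(); f=grab('wrist','w12'); g=grab('side','s12')
a=cv2.resize(f['color'][20:320,190:430,::-1],(400,500),interpolation=cv2.INTER_CUBIC); b=cv2.resize(g['color'][200:350,320:440,::-1],(400,500),interpolation=cv2.INTER_CUBIC)
cv2.imwrite('pics/w12b.png',np.hstack([a,b]))
```

```text
38.95 [ 0.4531 -0.3644  0.1954] R
 [[ 0.019  1.     0.003]
 [ 1.    -0.019 -0.004]
 [-0.003  0.003 -1.   ]] F [-0.9 -0.6 -0.5] 1.0023845373121336 0.0
```

View pics/w12b.png

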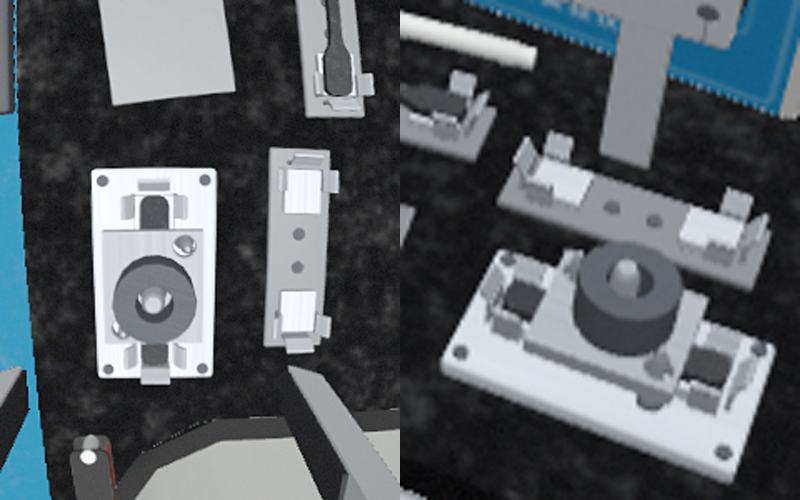

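The picture shows the plate flat on both posts, the ring flat on it with the stem in its bore, specimen ends showing, and the cured specimen in its saddle.

```bash
python3 -c "
from plant import arm
print(arm.job_done())"
```

```text
the job is handed in; nothing more can be done
None
```

The job is done and handed in at about 39 s: the fresh specimen is in the jig under the plate and ring weight, the cured one lies in the other saddle, and no move went near the beaker or wash bottle, though I took no final picture of those two.

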